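# Turn the block in the boring jig and hold its depth stop at the third click

### The job

At the boring jig, slide the moving jaw back, take the beech block out, turn it so that its green-marked face looks at the drill, stand it back in the middle of the nest between the jaws and push the jaw shut until it clamps the block again. Then turn the black knob of the rotary depth stop clockwise from its home, counting three clicks to the third stop (red tick) and not running on past it, since the next step would bore too deep. The knob springs back home if it is let go, so finish while still gripping it and holding it at the third stop, ready for the pedal stroke; leave the other things on the bench where they are.

Things in the scene. Friction and masses are not known exactly. Their poses are not given: they have to be found in the camera images.
- jig: Boring jig, fixed: dark steel base plate 235 (x) by 400 (y) by 12 mm. Origin on the table; x away from the robot, y from drill to fixture, z up (within 12 degrees of the world's axes). Teal drill motor (top 94 mm above the table), chuck and 8 mm bit lie along y at x = 0, 66 mm up, at the -y end; the bit points +y, its tip 64 mm short of the block. The slide-jaw fixture is at the +y end.
- nest (a point): Middle of the nest floor on which the block stands, 35 mm above the table, axes of the jig. Fixed black jaw's face 22 mm to +x; moving jaw's face 22 mm to -x when clamped. Jaws 40 mm wide in y, 16 to 18 mm thick, tops 40 mm above this floor, so the block stands 44 mm proud of them. A thrust shoulder 12 mm high begins 25 mm to +y (3 mm clear of a centred block); the -y side is open.
- jaw: The moving jaw with its slide and red handle knob. It slides along the jig's -x to open.
- jaw_slide (a joint): Slide of the moving jaw in m: 0 when clamping the 44 mm block, up to 0.020 (fully open, end stop) as it is pulled towards the robot (jig -x); -0.004 shut on nothing. Over-centre spring: below 0.010 it pulls the jaw shut with up to 10 N, above 0.010 it pushes it open likewise, so it stays open, and clamps, by itself; friction about 1 N.
- jaw_handle (a point): Centre of the red upright cylindrical handle knob on the moving jaw, 24 mm in diameter, 36 mm tall (58 to 94 mm above the table), on a thin stem, 73 mm to the -x of the moving jaw's face. Within 40 mm of it nothing else stands higher than 60 mm above the table. It moves with the jaw.
- block: Beech block, 44 by 44 by 84 mm tall, about 0.1 to 0.16 kg, standing in the nest between the jaws. Origin at the centre of its underside. At the start its axes are those of the jig: the side already bored (dark 8 mm hole) looks at the drill (-y), the green-marked side is against the moving jaw (-x); a quarter turn counter-clockwise from above brings green to the drill.
- block_mid (a point): Centre of the beech block, 42 mm above its underside; axes of the block (z up its height).
- green_face (a point): Centre of the block's green-marked side (a green stripe up the side, running on over the top edge), 22 mm from block_mid along the block's -x.
- knob: Knob of the rotary depth stop: black bar grip 44 mm long, 13 mm thick, 42 mm tall, on a steel pin disc 56 mm across. Its x axis points along the bar to the yellow-marked end; at home that is the jig's -x direction turned 0.6 rad counter-clockwise seen from above. Origin on the axis, 18 mm above the table.
- knob_grip (a point): Point on the knob's upright axis, inside the bar grip, 84 mm above the table; the bar's top is 16 mm above it, the disc's top 25 mm below it. Axes as knob. A brass plunger block, top 54 mm above the table, stands 39 mm from the axis on the jig's +y side. The drill motor's side is 57 mm to its +x. The stop unit sits 130 to 170 mm to the -y of the nest and 85 mm to its -x.
- knob_turn (a joint): Turn of the knob in rad: 0 at home (end stop), grows clockwise seen from above. It clicks every 0.393 (22.5 degrees); the third stop, 1.178, has the red tick on the dial; more stops follow up to 2.75. A return spring (0.10 to 0.12 N m) always pulls it home; the click adds 0.07 N m just past each stop, falling to -0.07 just before the next. It springs home when let go.
- done_1_mid (a point): Centre of a finished beech block, 44 by 44 by 84 mm, standing on the bench; two bored sides, no green. To be left alone.
- done_2_mid (a point): Centre of a second finished beech block, the same. To be left alone.
- chuck_key: Steel T-shaped chuck key, 75 mm, lying on the bench at the right. To be left alone.
- screwdriver: Screwdriver with a black handle, lying on the bench at the right. To be left alone.
- chip_brush: Chip brush lying on the bench at the right. To be left alone.
- bit_jar: Green jar 60 mm across and 70 mm high with drill bits, on the bench at the left. To be left alone.
Not all that is in view belongs to the job. Leave any purple look-alike of the block alone.

How it is judged:
By the outcome, as a careful person would: the job done as asked, in the order asked, and still so for the second after the job is handed in, while the arm keeps its last pose, push and grip.
It also fails if it takes over 67 s, if anything falls off the work surface, if the arm or the gripper's body presses on something with over 40 N, if the wrist force passes 120 N, or if a joint passes its speed limit or range.

### The arm

A 6-joint arm with a two-finger parallel gripper is mounted at the origin on the work surface. World frame = base frame: x ahead of the robot, y to its left, z up, the work surface at z = 0. Lengths are in m, angles in degrees, forces in N, time in s.
With the tool pointing down it reaches from about 0.275 to 0.75 m from the base axis. Payload 10.2 kg.
Tool frame: the origin (TCP) lies midway between the tips of the shut fingers; the grasp point (between the pads) lies 19 mm behind it (bot.hold_point_z is the distance from the TCP to the grasp point, in m); z points along the fingers, y is the direction in which the jaws open and shut (so a half turn about z gives the same grasp; the last joint's range is limited). The gripper opens to 85 mm and grips with 20 to 120 N. Pads are 22 mm wide; open, the fingers measure 114 mm over their backs; the gripper's body (76 mm by 85 mm) begins 54 mm behind the grasp point. The pads swing forward as they close: fully open they stand 13 mm farther back than shut.
Start: joints at [55.382, 17.928, 85.812, -0, 76.261, -12.8], TCP at [0.195, 0.487, 0.231] pointing down, gripper open.
Joint ranges: [-168.41, 168.41], [-55.51, 124.54], [10.69, 146.95], [-70.63, 250.63], [1, 178], [-165.06, 165.06]. Speed limits (degrees/s): [136.94, 136.94, 172.46, 180, 180, 180].

### API

Orientations are given as a 3x3 rotation matrix whose columns are the frame's x, y, z axes.
In Python, from cell import bot gives the robot as it stands.
- The arm moves only by the tool step_arm, never from a script. Its argument "increments" is a list of rows, each a list of 7 numbers: the closure, from 0 (fully open) to 1 (shut), then the shift along the tool's x, y, z in mm, then the turn, a rotation vector about the tool's x, y, z in rad. In form: [[jaw, x, y, z, ax, ay, az], ...]. A call has 1 to 12 rows; each row is the pose to reach, as a shift and turn from the pose measured when the call began, along the tool's axes at that moment; what a row does not reach only later rows make up. A row lasts 1/8 s, in which the tool goes at most 62.5 mm and 10.7 degrees, less where a joint would pass 70% of its speed; a pose out of reach is approached as far as the arm can. A call with a gripper value outside its range is refused whole. The fingers move at their own pace and stop on an object; "squeeze" is the grip in N (left out, the last holds). Time passes only in rows, so rows that repeat a pose let the fingers close. It gives the time, the measured TCP pose, the force and the opening at its end, in the units of the state.
- bot.read_state(): the state, without advancing time (a new reading comes with each control period).
- bot.capture(name): name is "side" or "top" or "wrist"; returns (picture, depth): 480x640x3 uint8, red, green, blue; 480x640 float32, m along the optical axis (not along the pixel's ray), 0 where there is no reading.
- bot.calibration(name): a dict with "camera_matrix" (3x3 intrinsics, pixels), "position" and "attitude" of the camera in the world. Camera axes: x right, y up, looking along -z (the intrinsics and any distortion apply to the point x, -y, -z); pixel columns grow to the right and rows downward; lengths in m; the calibration is good to about 2 mm. A picture is of the moment at which its call begins: read the wrist's pose just before it. calibration takes no time and is no camera call; for the wrist camera it gives the pose at the moment of the call.
- bot.finish_job(): hands the job in, once; it reports no verdict.
The state is a dict: "t": time; "q": joint angles; "qd": joint speeds; "effort": joint torques, N m; "ee_pos": TCP position; "ee_rot": TCP orientation; "contact_force": force on the tool from outside, world axes, zero at the start; "wrist_torque": the same for the moment, N m; "grip_width": finger opening in m.
Only numpy, scipy, OpenCV 4.12 (cv2) and the standard library are available. Lean on these libraries where they do the work, as an engineer would, in place of code of your own. Each camera call takes 0.05 s, during which the arm holds its last target. There are 200 camera calls.

## Working session

There is one attempt and no reset: what is moved stays moved. The work goes in short steps, Python scripts to look and compute and a tool call to move; the robot and the scene stay as the last step left them, time stands still between calls to the robot, and variables do not carry over. Pictures are saved under pics/ and viewed, about 8 in all and at most 12, crops included, and the job is handed in when it is done.

Besides the shell and the picture viewer there is one more tool, called by a JSON object that holds its "api" and its "payload". step_arm: Moves the arm, as the interface text tells. Its arguments: {"type":"object","properties":{"increments":{"type":"array"},"squeeze":{"type":"number"}},"required":["increments"]}

```bash
ls; mkdir -p pics; cat > h.py <<'E'
import numpy as np, cv2
from cell import bot
def cal(n):
    c=bot.calibration(n); return np.array(c["camera_matrix"]),np.array(c["position"]),np.array(c["attitude"]),c
def shot(n,f=None):
    K,p,R,c=cal(n); im,d=bot.capture(n)
    if f: cv2.imwrite('pics/'+f,im[:,:,::-1])
    return im,d,(K,p,R)
def cloud(d,C):
    K,p,R=C; v,u=np.mgrid[0:480,0:640]
    X=np.stack([(u-K[0,2])/K[0,0]*d,-(v-K[1,2])/K[1,1]*d,-d],-1)
    return X@R.T+p
def proj(P,C):
    K,p,R=C; q=(np.asarray(P)-p)@R; z=-q[...,2]
    return np.stack([K[0,0]*q[...,0]/z+K[0,2],-K[1,1]*q[...,1]/z+K[1,2]],-1)
E
python3 - <<'E'
from h import *
for n in("side","top"):
    im,d,C=shot(n,n+'0.png'); np.savez(n+'0.npz',im=im,d=d,K=C[0],p=C[1],R=C[2])
    print(n,C,{k:v for k,v in bot.calibration(n).items() if k not in("camera_matrix","position","attitude")})
s=bot.read_state();print(s)
E
```

```text
pics
side (array([[592.37684585,   0.        , 319.941418  ],
       [  0.        , 592.37684585, 228.99576329],
       [  0.        ,   0.        ,   1.        ]]), array([ 0.11768599, -0.81579312,  1.14562396]), array([[ 0.91237532,  0.303911  , -0.27424328],
       [-0.40918201,  0.69653321, -0.58941631],
       [ 0.01188945,  0.64998431,  0.75985462]])) {}
top (array([[434.18264972,   0.        , 319.53541527],
       [  0.        , 434.18264972, 244.3652586 ],
       [  0.        ,   0.        ,   1.        ]]), array([0.36388014, 0.00389357, 1.11240083]), array([[ 0.00700916,  0.98761392, -0.156747  ],
       [-0.99964603,  0.01094336,  0.0242501 ],
       [ 0.02566507,  0.15652154,  0.98734103]])) {}
{'t': 0.1, 'q': array([ 5.53819550e+01,  1.79571150e+01,  8.58477537e+01,  1.17692595e-04,
        7.62604912e+01, -1.27995835e+01]), 'qd': array([ 0.17171623, -0.07552278, -0.11148557, -0.08094392, -0.05122159,
       -0.03616844]), 'effort': array([ 4.13332164e-03, -4.12897003e+01, -2.60138226e+01, -1.10071285e-04,
        3.08622875e-03,  7.73341822e-05]), 'ee_pos': array([0.19500816, 0.48720735, 0.23079697]), 'ee_rot': array([[-9.28365855e-01,  3.71667079e-01, -6.49702928e-04],
       [ 3.71667560e-01,  9.28365416e-01, -9.37651417e-04],
       [ 2.54667565e-04, -1.11195706e-03, -9.99999349e-01]]), 'contact_force': array([-0.25410579,  0.17104899,  0.202881  ]), 'wrist_torque': array([-0.0326282 ,  0.03700008,  0.01825886]), 'grip_width': 0.08554364389110974}
```

View pics/top0.png

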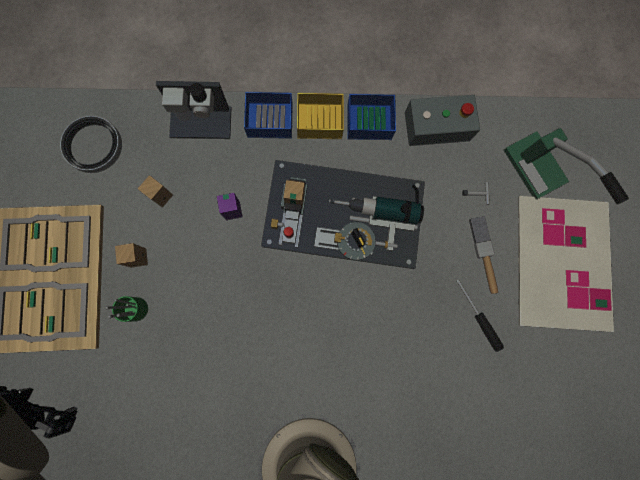

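View pics/side0.png

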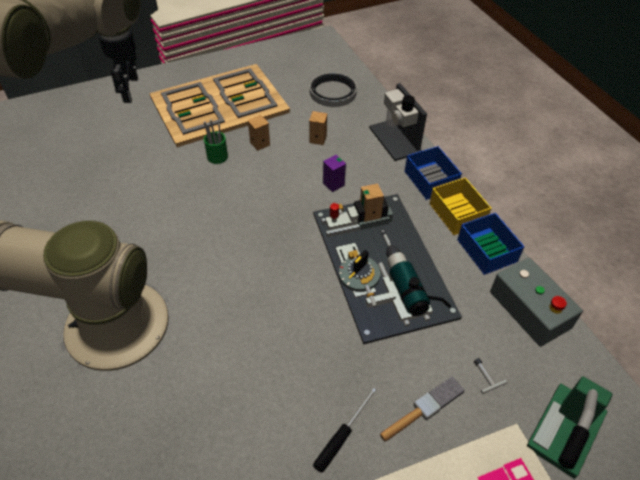

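Top view: the block in the jig is at (294,192), with a green mark at its top edge. The other candidates are the finished blocks at (154,191) and (127,254) and the purple look-alike at (228,205). Only the one in the jig, between the jaws next to the red handle (289,232), fits. The knob is at (358,239).

```bash
python3 - <<'E'
from h import *
D={}
for n in("top","side"):
    z=np.load(n+'0.npz'); C=(z['K'],z['p'],z['R']); D[n]=(z['im'],z['d'],C,cloud(z['d'],C))
im,d,C,X=D['top']
# jig edges from screw holes/corners at z=.012
def onplane(u,v,z,C):
    K,p,R=C; r=R@np.array([(u-K[0,2])/K[0,0],-(v-K[1,2])/K[1,1],-1]); return p+r*(z-p[2])/r[2]
hsv=cv2.cvtColor(im,cv2.COLOR_RGB2HSV)
roi=np.zeros((480,640),bool); roi[150:280,250:435]=1
# plate outline: dark low value
h=(X[...,2]>0.006)&roi&(d>0)
cnt,_=cv2.findContours(h.astype(np.uint8),cv2.RETR_EXTERNAL,cv2.CHAIN_APPROX_NONE)
c=max(cnt,key=cv2.contourArea); pts=np.array([onplane(u,v,.012,C)[:2] for u,v in c[:,0]])
r=cv2.minAreaRect(pts.astype(np.float32)*1000); print('rect',r)
for n in D:
    im,d,C,X=D[n]; hsv=cv2.cvtColor(im,cv2.COLOR_RGB2HSV).astype(int)
    near=(np.abs(X[...,0]-.45)<.2)&(np.abs(X[...,1]+.02)<.25)&(d>0)
    red=near&((hsv[...,0]<6)|(hsv[...,0]>174))&(hsv[...,1]>170)&(hsv[...,2]>60)
    u=np.argwhere(red); print(n,'red',len(u),u.mean(0),np.median(X[red],0),X[red].max(0),X[red].min(0))
    wood=near&(X[...,2]>.112)
    print('blocktop',wood.sum(),X[wood].mean(0),X[wood].min(0),X[wood].max(0))
    if wood.sum()>10: print(cv2.minAreaRect((X[wood][:,:2]*1000).astype(np.float32)))
    g=near&(hsv[...,0]>45)&(hsv[...,0]<85)&(hsv[...,1]>100)&(X[...,2]>.1); print('green',g.sum(),X[g].mean(0) if g.any() else '')
a=D['top'][0][150:275,255:430]; b=D['side'][0][180:350,300:470]
cv2.imwrite('pics/crop1.png',np.hstack([cv2.resize(a,(420,300),interpolation=3),cv2.resize(b,(300,300),interpolation=3)])[:,:,::-1])
E
```

```text
rect ((621.3798828125, -88.65870666503906), (405.1780700683594, 237.1358642578125), 82.25084686279297)
top red 59 [231.83050847 290.06779661] [0.55673416 0.05407149 0.09418067] [0.56706112 0.06408716 0.09752434] [ 0.51041363 -0.08565553  0.04030454]
blocktop 189 [0.63661346 0.02122145 0.11886274] [ 0.60467276 -0.23520412  0.11214488] [0.64985396 0.06616374 0.12363368]
((628.151611328125, -84.98435974121094), (302.00494384765625, 22.201053619384766), 85.04788208007812)
green 27 [0.63644731 0.04419818 0.11942376]
side red 56 [207.48214286 334.26785714] [0.55735143 0.04955248 0.09252452] [0.56943469 0.06232279 0.09862185] [0.54732274 0.04140498 0.0588992 ]
blocktop 146 [0.63703739 0.01330348 0.11797802] [ 0.60534538 -0.23752966  0.1120663 ] [0.64980126 0.06803572 0.12522361]
((628.7827758789062, -84.99594116210938), (306.36480712890625, 22.156782150268555), 84.9429931640625)
green 25 [ 0.62925171 -0.02211437  0.11351938]
```

View pics/crop1.png

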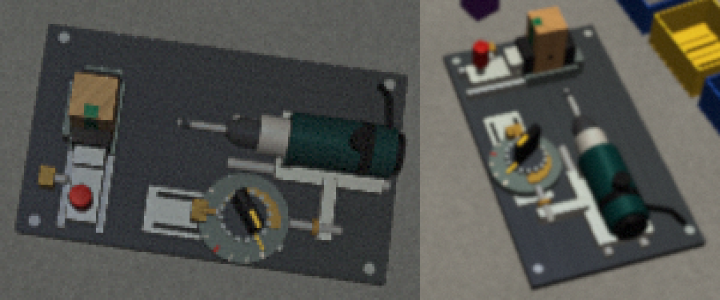

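The crop confirms it: the block is in the nest with the green mark at its -x top edge, the red handle knob is below it, and the knob's yellow end is at lower right. I'll move above the jig for a close wrist look.

{"api": "step_arm", "payload": {"increments": [[0,-531,-263,-19,0,0,-0.245],[0,-531,-263,-19,0,0,-0.245],[0,-531,-263,-19,0,0,-0.245],[0,-531,-263,-19,0,0,-0.245],[0,-531,-263,-19,0,0,-0.245],[0,-531,-263,-19,0,0,-0.245],[0,-531,-263,-19,0,0,-0.245],[0,-531,-263,-19,0,0,-0.245],[0,-531,-263,-19,0,0,-0.245],[0,-531,-263,-19,0,0,-0.245],[0,-531,-263,-19,0,0,-0.245],[0,-531,-263,-19,0,0,-0.245]], "squeeze": 40}}

```text
t: 1.6
ee_pos: [0.5898, 0.0462, 0.2496]
ee_rot: [[-0.991, 0.135, -0.002], [0.135, 0.991, -0.001], [0.001, -0.001, -1.0]]
contact_force: [0.2, 0.3, -0.0]
grip_width: 0.0855
```

```bash
python3 - <<'E'
from h import *
im,d,C=shot('wrist','w1.png'); np.savez('w1.npz',im=im,d=d,K=C[0],p=C[1],R=C[2])
X=cloud(d,C); s=bot.read_state(); print(s['t'],s['ee_pos'],s['ee_rot'],C[1],C[2])
hsv=cv2.cvtColor(im,cv2.COLOR_RGB2HSV).astype(int); v=d>0
print('valid',v.mean())
red=v&((hsv[...,0]<6)|(hsv[...,0]>174))&(hsv[...,1]>150)&(hsv[...,2]>50)
print('red',red.sum(),np.argwhere(red).mean(0) if red.any() else '')
t=red&(X[...,2]>.088)&(X[...,2]<.1)
if t.any(): print(np.median(X[t],0),cv2.minEnclosingCircle((X[t][:,:2]*1000).astype(np.float32)))
w=v&(X[...,2]>.112)&(X[...,2]<.126)&(X[...,1]>-.02)&(X[...,1]<.09)
if w.any(): print('top',w.sum(),np.median(X[w],0),cv2.minAreaRect((X[w][:,:2]*1000).astype(np.float32)))
E
```

```text
1.65 [0.58968383 0.04658688 0.2499139 ] [[-9.90923885e-01  1.34419642e-01 -1.10196215e-03]
 [ 1.34420460e-01  9.90924136e-01 -7.04775238e-04]
 [ 9.97225257e-04 -8.46504876e-04 -9.99999144e-01]] [0.51975507 0.05632181 0.39206958] [[ 1.34655404e-01 -9.51118260e-01 -2.77924411e-01]
 [ 9.90892435e-01  1.29159250e-01  3.80797780e-02]
 [-3.21863546e-04 -2.80520845e-01  9.59847880e-01]]
valid 0.9958919270833333
red 701 [174.43366619 318.49072753]
[0.5576603  0.05570365 0.09355432] ((557.7870483398438, 55.66398239135742), 11.173911094665527)
top 3269 [0.65005007 0.04310851 0.11874021] ((651.71826171875, 43.05283737182617), (44.16967010498047, 44.40758514404297), 82.12901306152344)
```

View pics/w1.png

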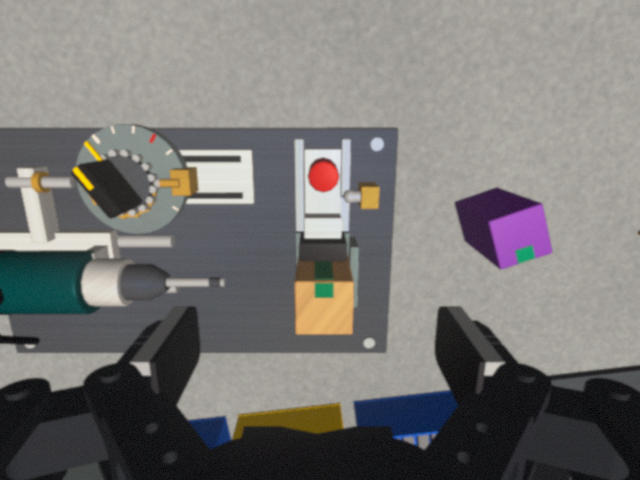

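Wrist view: red handle (323,175) at world (0.558, 0.056), block (324,300) centred at (0.652, 0.043), purple decoy (503,228) off the plate. Next I descend on the handle.

{"api": "step_arm", "payload": {"increments": [[0,33,5,50,0,0,0],[0,33,5,100,0,0,0],[0,33,5,150,0,0,0],[0,33,5,180,0,0,0],[0,33,5,188,0,0,0],[0,33,5,188,0,0,0],[1,33,5,188,0,0,0],[1,33,5,188,0,0,0],[1,33,5,188,0,0,0],[1,33,5,188,0,0,0],[1,33,5,188,0,0,0],[1,33,5,188,0,0,0]], "squeeze": 40}}

```text
t: 3.15
ee_pos: [0.5575, 0.0551, 0.0625]
ee_rot: [[-0.991, 0.134, -0.001], [0.134, 0.991, -0.002], [0.001, -0.002, -1.0]]
contact_force: [-2.9, -5.0, 4.2]
grip_width: 0.0229
```

{"api": "step_arm", "payload": {"increments": [[1,4,0,0,0,0,0],[1,8,0,0,0,0,0],[1,12,0,0,0,0,0],[1,16,0,0,0,0,0],[1,19,0,0,0,0,0],[1,20,0,0,0,0,0],[1,20,0,0,0,0,0]]}}

```text
t: 4.03
ee_pos: [0.5376, 0.0578, 0.0625]
ee_rot: [[-0.991, 0.134, -0.001], [0.134, 0.991, -0.002], [0.001, -0.002, -1.0]]
contact_force: [-0.4, -2.2, 1.3]
grip_width: 0.023
```

{"api": "step_arm", "payload": {"increments": [[0,20,0,0,0,0,0],[0,0,0,0,0,0,0],[0,0,0,0,0,0,0],[0,0,0,-50,0,0,0],[0,0,0,-100,0,0,0.15],[0,-40,0,-110,0,0,0.33],[0,-80,0,-110,0,0,0.51],[0,-115,1,-110,0,0,0.69],[0,-115,1,-110,0,0,0.87],[0,-115,1,-110,0,0,1.05],[0,-115,1,-110,0,0,1.23],[0,-115,1,-110,0,0,1.41]]}}

```text
t: 5.52
ee_pos: [0.6514, 0.0438, 0.172]
ee_rot: [[-0.02, 1.0, -0.002], [1.0, 0.02, -0.002], [-0.002, -0.002, -1.0]]
contact_force: [0.7, -1.0, -0.5]
grip_width: 0.0855
```

My first row carried a stray 20 mm pull on the handle, so I'm checking what it did to the jaw.

```bash
cat >> h.py <<'E'
def scan(f=None,names=('wrist',)):
    for n in names:
        im,d,C=shot(n,f and n+f); X=cloud(d,C); s=bot.read_state()
        if n==names[0]: print(s['t'],s['ee_pos'].round(4),s['contact_force'].round(1),s['grip_width'])
        hsv=cv2.cvtColor(im,cv2.COLOR_RGB2HSV).astype(int); v=d>0
        nj=v&(abs(X[...,0]-.6)<.13)&(abs(X[...,1]-.045)<.07)
        t=nj&((hsv[...,0]<6)|(hsv[...,0]>174))&(hsv[...,1]>150)&(hsv[...,2]>50)&(X[...,2]>.085)&(X[...,2]<.1)
        if t.sum()>5: print(n,'handle',t.sum(),np.median(X[t],0).round(4),cv2.minEnclosingCircle((X[t][:,:2]*1000).astype(np.float32)))
        w=nj&(X[...,2]>.112)&(X[...,2]<.126)&(hsv[...,1]>60)
        if w.sum()>5: print(n,'blocktop',w.sum(),np.median(X[w],0).round(4),cv2.minAreaRect((X[w][:,:2]*1000).astype(np.float32)))
        g=nj&(hsv[...,0]>60)&(hsv[...,0]<90)&(hsv[...,1]>120)
        if g.any(): print(n,'green',g.sum(),np.median(X[g],0).round(4))
E
python3 -c "
from h import *
scan('2.png',('wrist','top'))"
```

```text
5.575 [0.6514 0.0438 0.1721] [-0.5 -0.4 -0.6] 0.08530037343455604
wrist handle 1332 [0.5407 0.0599 0.0932] ((539.2095336914062, 58.8957633972168), 11.631977081298828)
wrist blocktop 6829 [0.6525 0.0453 0.1187] ((652.4116821289062, 43.30931854248047), (44.579742431640625, 44.31397247314453), 82.15660858154297)
wrist green 512 [0.6381 0.045  0.1192]
```

{"api": "step_arm", "payload": {"increments": [[0,-1,1,0,0,0,0.155],[0,-1,1,40,0,0,0.155],[0,-1,1,75,0,0,0.155],[0,-1,1,90,0,0,0.155],[0,-1,1,94,0,0,0.155],[0,-1,1,94,0,0,0.155],[1,-1,1,94,0,0,0.155],[1,-1,1,94,0,0,0.155],[1,-1,1,94,0,0,0.155],[1,-1,1,94,0,0,0.155],[1,-1,1,94,0,0,0.155]], "squeeze": 40}}

```text
t: 7.0
ee_pos: [0.652, 0.0427, 0.0788]
ee_rot: [[0.129, 0.992, -0.003], [0.992, -0.129, -0.002], [-0.002, -0.002, -1.0]]
contact_force: [-4.5, 0.2, 6.3]
grip_width: 0.0437
```

{"api": "step_arm", "payload": {"increments": [[1,0,0,-20,0,0,0],[1,0,0,-45,0,0,0],[1,0,0,-60,0,0,-0.17],[1,0,0,-60,0,0,-0.35],[1,0,0,-60,0,0,-0.53],[1,0,0,-60,0,0,-0.71],[1,0,0,-60,0,0,-0.89],[1,0,0,-60,0,0,-1.07],[1,0,0,-60,0,0,-1.25],[1,0,0,-60,0,0,-1.43],[1,0,0,-60,0,0,-1.575],[1,0,0,-60,0,0,-1.575]]}}

```text
t: 8.5
ee_pos: [0.6522, 0.0428, 0.1387]
ee_rot: [[-0.992, 0.127, -0.003], [0.127, 0.992, -0.002], [0.002, -0.002, -1.0]]
contact_force: [-0.2, 0.3, -0.8]
grip_width: 0.0439
```

```bash
python3 - <<'E'
from h import *
print(bot.read_state()['ee_rot'].round(4))
im,d,C=shot('wrist','w3.png'); X=cloud(d,C); s=bot.read_state(); print(s['t'],s['ee_pos'])
w=(d>0)&(X[...,2]>.165)&(X[...,2]<.19)&(abs(X[...,0]-.65)<.035)&(abs(X[...,1]-.043)<.035)
hsv=cv2.cvtColor(im,cv2.COLOR_RGB2HSV); w&=hsv[...,1]>70
print(w.sum(),X[w].min(0),X[w].max(0),cv2.minAreaRect((X[w][:,:2]*1000).astype(np.float32)))
E
```

```text
[[-0.992   0.1266 -0.0025]
 [ 0.1266  0.992  -0.0018]
 [ 0.0023 -0.0021 -1.    ]]
8.55 [0.65214619 0.04282031 0.13875092]
20944 [0.6278683  0.01416337 0.16500939] [0.67464515 0.07737704 0.18998389] ((652.539306640625, 44.624168395996094), (64.37517547607422, 44.82190704345703), 82.63874053955078)
```

View pics/w3.png

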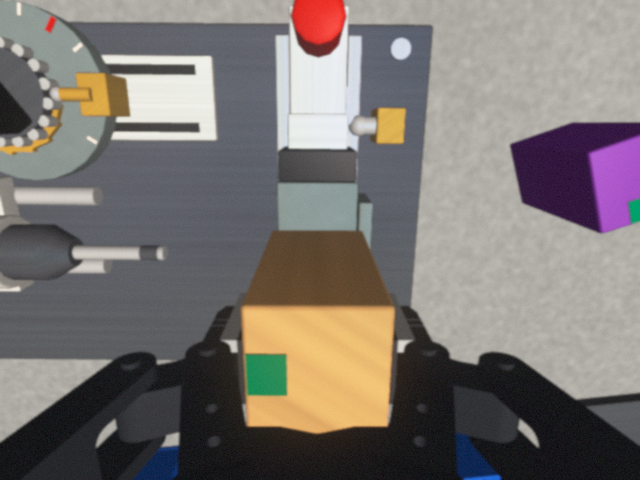

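The green mark now faces the drill (pixel (266,374), on the left, which is -y). I lower it 2 mm clear of the fixed jaw.

{"api": "step_arm", "payload": {"increments": [[1,2,0.5,0,0,0,0.009],[1,2,0.5,20,0,0,0.009],[1,2,0.5,40,0,0,0.009],[1,2,0.5,52,0,0,0.009],[1,2,0.5,57,0,0,0.009],[1,2,0.5,59.5,0,0,0.009],[1,2,0.5,60,0,0,0.009],[1,2,0.5,60,0,0,0.009]]}}

```text
t: 9.55
ee_pos: [0.6503, 0.0434, 0.0792]
ee_rot: [[-0.991, 0.137, -0.002], [0.137, 0.991, -0.002], [0.002, -0.002, -1.0]]
contact_force: [-0.2, 0.1, -0.6]
grip_width: 0.0436
```

{"api": "step_arm", "payload": {"increments": [[1,0,0,0.5,0,0,0],[1,0,0,0.9,0,0,0],[0.2,0,0,0.9,0,0,0],[0.2,0,0,0.9,0,0,0],[0.2,0,0,0.9,0,0,0],[0.2,0,0,-30,0,0,0],[0,50,0,-70,0,0,0],[0,90,0,-110,0,0,0],[0,90,0,-110,0,0,0]]}}

```text
t: 10.68
ee_pos: [0.5609, 0.0564, 0.1931]
ee_rot: [[-0.991, 0.137, 0.004], [0.137, 0.991, -0.002], [-0.004, -0.002, -1.0]]
contact_force: [0.2, -0.1, -0.1]
grip_width: 0.0854
```

```bash
python3 -c "
from h import *
scan('4.png')"
```

```text
10.725 [0.5613 0.0561 0.191 ] [-0.1  0.9 -0.8] 0.08544426934387844
wrist handle 993 [0.5376 0.0585 0.0936] ((538.002197265625, 58.5062370300293), 11.209986686706543)
wrist blocktop 4408 [0.6475 0.044  0.1188] ((650.5098266601562, 43.67902374267578), (43.9693717956543, 45.39480209350586), 82.44307708740234)
wrist green 365 [0.6472 0.0293 0.1196]
```

View pics/wrist4.png

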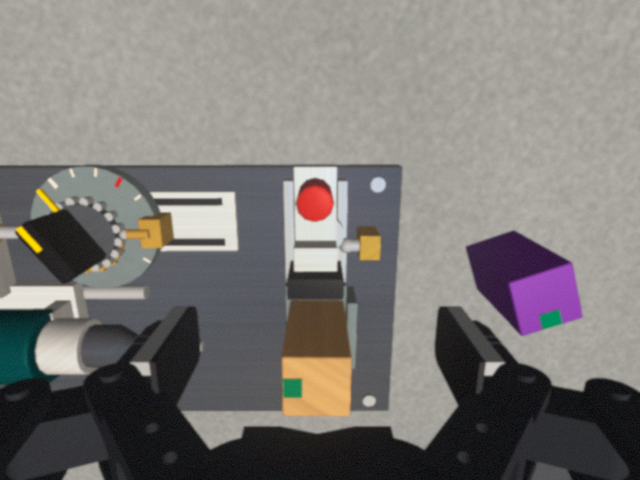

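The block stands upright (top at 0.119 m) with green (292,388) towards the drill. Next I grip the handle (314,201) and push it shut.

{"api": "step_arm", "payload": {"increments": [[0,23.5,-1,0,0,0,0],[0,23.5,-1,50,0,0,0],[0,23.5,-1,100,0,0,0],[0,23.5,-1,122,0,0,0],[0,23.5,-1,128,0,0,0],[0,23.5,-1,128,0,0,0],[1,23.5,-1,128,0,0,0],[1,23.5,-1,128,0,0,0],[1,23.5,-1,128,0,0,0],[1,23.5,-1,128,0,0,0],[1,23.5,-1,128,0,0,0]]}}

```text
t: 12.1
ee_pos: [0.5382, 0.0577, 0.0634]
ee_rot: [[-0.991, 0.137, 0.002], [0.137, 0.991, -0.003], [-0.002, -0.003, -1.0]]
contact_force: [-3.0, -3.7, 5.8]
grip_width: 0.0228
```

{"api": "step_arm", "payload": {"increments": [[1,-4,0,0,0,0,0],[1,-8,0,0,0,0,0],[1,-11,0,0,0,0,0],[1,-14,0,0,0,0,0],[1,-16.5,0,0,0,0,0],[1,-18,0,0,0,0,0],[1,-19,0,0,0,0,0],[1,-19.5,0,0,0,0,0],[1,-20,0,0,0,0,0],[1,-20,0,0,0,0,0]]}}

```text
t: 13.35
ee_pos: [0.558, 0.055, 0.0635]
ee_rot: [[-0.991, 0.137, 0.002], [0.137, 0.991, -0.003], [-0.002, -0.003, -1.0]]
contact_force: [3.6, -2.2, -0.9]
grip_width: 0.0227
```

{"api": "step_arm", "payload": {"increments": [[1,-0.7,0,0,0,0,0],[1,-1.2,0,0,0,0,0],[1,-1.2,0,0,0,0,0]]}}

```text
t: 13.72
ee_pos: [0.558, 0.055, 0.0635]
ee_rot: [[-0.991, 0.137, -0.002], [0.137, 0.991, -0.003], [0.001, -0.003, -1.0]]
contact_force: [-6.2, -0.9, 6.0]
grip_width: 0.0231
```

The jaw stopped against the block at 0.558 with 6 N pushing back, so it's clamped. I release, rise, check, and measure the knob.

{"api": "step_arm", "payload": {"increments": [[0,0,0,0,0,0,0],[0,0,0,0,0,0,0],[0,0,0,0,0,0,0],[0,0,0,-50,0,0,0],[0,0,0,-100,0,0,0],[0,5,-50,-130,0,0,0],[0,10,-70,-130,0,0,0],[0,10,-70,-130,0,0,0]]}}

```text
t: 14.72
ee_pos: [0.5385, -0.0136, 0.1939]
ee_rot: [[-0.99, 0.139, -0.001], [0.139, 0.99, -0.003], [0.001, -0.003, -1.0]]
contact_force: [0.1, 0.3, 0.2]
grip_width: 0.0853
```

```bash
python3 - <<'E'
from h import *
scan()
im,d,C=shot('wrist','w5.png'); X=cloud(d,C)
w=(d>0)&(X[...,2]>.092)&(X[...,2]<.108)&(abs(X[...,0]-.5475)<.04)&(abs(X[...,1]+.094)<.06)
n,l,st,c=cv2.connectedComponentsWithStats(w.astype(np.uint8)); k=1+st[1:,4].argmax(); m=l==k
print(st[1:,4],c[k],np.median(X[m],0),cv2.minAreaRect((X[m][:,:2]*1000).astype(np.float32)))
hsv=cv2.cvtColor(im,cv2.COLOR_RGB2HSV); y=m&(hsv[...,1]>120)&(hsv[...,2]>90); print('yellow',y.sum(),X[y].mean(0) if y.any() else '')
print(bot.read_state()['ee_pos'],bot.read_state()['q'].round(1))
E
```

```text
14.775 [ 0.5387 -0.0128  0.1936] [ 0.7  0.6 -0.7] 0.08566686463899617
wrist handle 920 [0.557  0.0552 0.0937] ((557.86328125, 55.65329360961914), 11.705808639526367)
wrist blocktop 3464 [0.6488 0.0381 0.1188] ((652.0028076171875, 41.238494873046875), (40.853538513183594, 45.9529914855957), 82.95710754394531)
wrist green 452 [0.6486 0.0256 0.1191]
[1590] [163.74339623 270.48301887] [ 0.54410478 -0.11086448  0.09973783] ((545.541259765625, -112.00432586669922), (44.073631286621094, 13.565452575683594), 26.893817901611328)
yellow 302 [ 0.53498693 -0.11777248  0.10054822]
[ 0.53874667 -0.01222682  0.19339849] [-13.7  21.5  86.6  -0.2  71.9 -95.8]
```

View pics/w5.png

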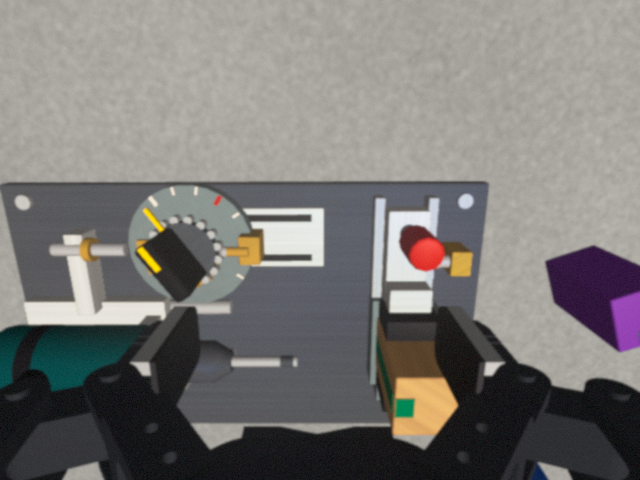

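The handle is back at its clamped position, the block is in the nest, and its green mark faces the drill. Knob: bar (163,270), centre (0.5455, -0.112), bar angle 26.9°. I'll go and grip it.

{"api": "step_arm", "payload": {"increments": [[0.3,-10,-50,0,0,0,-0.15],[0.3,-21,-98,10,0,0,-0.33],[0.3,-21,-98,20,0,0,-0.5],[0.3,-21,-98,40,0,0,-0.61],[0.3,-21,-98,80,0,0,-0.61],[0.3,-21,-98,110,0,0,-0.61],[0.3,-21,-98,124,0,0,-0.61],[0.3,-21,-98,127,0,0,-0.61],[0.3,-21,-98,127,0,0,-0.61],[0.3,-21,-98,127,0,0,-0.61]]}}

```text
t: 16.08
ee_pos: [0.5464, -0.1126, 0.0676]
ee_rot: [[-0.89, -0.455, -0.0], [-0.455, 0.89, -0.003], [0.002, -0.002, -1.0]]
contact_force: [0.5, -0.6, 0.3]
grip_width: 0.0598
```

{"api": "step_arm", "payload": {"increments": [[0.3,0.5,0.9,2,0,0,0],[1,0.5,0.9,2,0,0,0],[1,0.5,0.9,2,0,0,0],[1,0.5,0.9,2,0,0,0],[1,0.5,0.9,2,0,0,0],[1,0.5,0.9,2,0,0,0]], "squeeze": 80}}

```text
t: 16.82
ee_pos: [0.5458, -0.1123, 0.0659]
ee_rot: [[-0.89, -0.455, 0.0], [-0.455, 0.89, -0.003], [0.001, -0.003, -1.0]]
contact_force: [0.4, -2.1, 3.2]
grip_width: 0.0122
```

{"api": "step_arm", "payload": {"increments": [[1,0,0,0,0,0,0.1],[1,0,0,0,0,0,0.2],[1,0,0,0,0,0,0.3],[1,0,0,0,0,0,0.39],[1,0,0,0,0,0,0.39],[1,0,0,0,0,0,0.49],[1,0,0,0,0,0,0.59],[1,0,0,0,0,0,0.69],[1,0,0,0,0,0,0.78],[1,0,0,0,0,0,0.78]]}}

```text
t: 18.08
ee_pos: [0.5459, -0.1128, 0.0659]
ee_rot: [[-0.953, 0.301, 0.001], [0.301, 0.953, -0.004], [-0.002, -0.004, -1.0]]
contact_force: [1.8, -5.0, 0.7]
grip_width: 0.0118
```

```bash
cat >> h.py <<'E'
def knob(f=None):
    s=bot.read_state(); R=s['ee_rot']; print('t',s['t'],s['ee_pos'].round(4),'yang',np.degrees(np.arctan2(R[1,1],R[0,1])).round(2),s['contact_force'].round(1),'tq',s['wrist_torque'].round(3),s['grip_width'].round(4))
    for n in('wrist','top','side'):
        im,d,C=shot(n,f and n+f); X=cloud(d,C)
        hsv=cv2.cvtColor(im,cv2.COLOR_RGB2HSV).astype(int)
        y=(d>0)&(abs(X[...,2]-.1)<.012)&(np.hypot(X[...,0]-.5455,X[...,1]+.112)<.035)&(hsv[...,1]>130)&(hsv[...,2]>80)&(hsv[...,0]>15)&(hsv[...,0]<35)
        if y.sum()>3:
            p=np.median(X[y],0); print(n,y.sum(),np.argwhere(y).mean(0),p.round(4),'ang',np.degrees(np.arctan2(p[1]+.112,p[0]-.5455)).round(1),cv2.minAreaRect((X[y][:,:2]*1000).astype(np.float32)))
E
python3 -c "
from h import *
knob()"
```

```text
Traceback (most recent call last):
  File "h.py", line 29, in knob
    s=bot.read_state(); R=s['ee_rot']; print('t',s['t'],s['ee_pos'].round(4),'yang',np.degrees(np.arctan2(R[1,1],R[0,1])).round(2),s['contact_force'].round(1),'tq',s['wrist_torque'].round(3),s['grip_width'].round(4))
                                                                                                                                                                                               ^^^^^^^^^^^^^^^^^^^^^
AttributeError: 'float' object has no attribute 'round'
```

```bash
sed -i "s/s\['grip_width'\].round(4)/s['grip_width']/" h.py; python3 -c "
from h import *
knob('6.png')
a=cv2.imread('pics/wrist6.png'); b=cv2.resize(cv2.imread('pics/side6.png')[230:310,320:400],(480,480),interpolation=3)
print(a.shape)"
```

```text
t 18.075 [ 0.5459 -0.1128  0.0659] yang 72.46 [ 1.8 -5.   0.7] tq [-0.549  0.034 -0.049] 0.011790614342249437
wrist 969 [326.37254902 315.91847265] [ 0.534  -0.1087  0.1007] ang 163.8 ((532.123046875, -116.75668334960938), (21.838579177856445, 19.953771591186523), 71.34918212890625)
side 23 [255.7826087  353.69565217] [ 0.5312 -0.1072  0.1   ] ang 161.5 ((532.9619750976562, -104.25218200683594), (24.572086334228516, 11.286381721496582), 61.75330352783203)
(480, 640, 3)
```

View pics/wrist6.png

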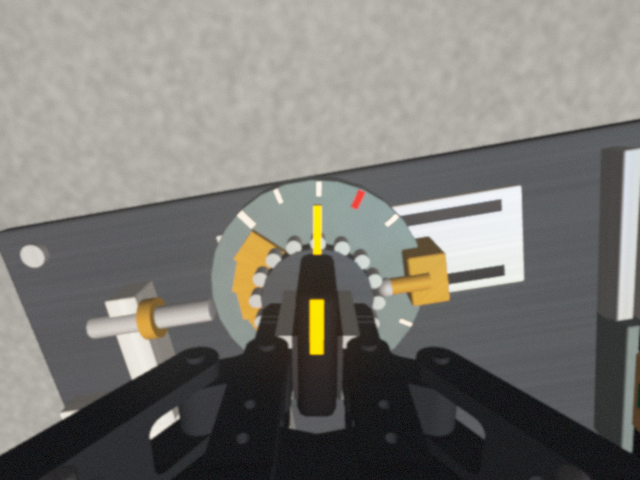

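The pointer (317,230) is on the second tick (319,190), and the red tick is the next one, at (358,200). I turn one more click.

{"api": "step_arm", "payload": {"increments": [[1,0,0,0,0,0,0.08],[1,0,0,0,0,0,0.16],[1,0,0,0,0,0,0.24],[1,0,0,0,0,0,0.31],[1,0,0,0,0,0,0.36],[1,0,0,0,0,0,0.385],[1,0,0,0,0,0,0.4],[1,0,0,0,0,0,0.4],[1,0,0,0,0,0,0.4]]}}

```text
t: 19.35
ee_pos: [0.5457, -0.1131, 0.0659]
ee_rot: [[-0.762, 0.647, 0.0], [0.647, 0.762, -0.005], [-0.003, -0.003, -1.0]]
contact_force: [-1.8, -4.3, 1.5]
grip_width: 0.0118
```

```bash
python3 - <<'E'
from h import *
knob('7.png'); scan()
im=cv2.imread('pics/wrist7.png')
top=cv2.imread('pics/top7.png')[150:275,255:430]
cv2.imwrite('pics/c7.png',np.hstack([cv2.resize(im[150:370,190:450],(473,400),interpolation=3),cv2.resize(top,(320,229),interpolation=3) if 0 else np.vstack([cv2.resize(top,(320,229)),np.zeros((171,320,3),np.uint8)])]))
E
```

```text
t 19.35 [ 0.5457 -0.1131  0.0659] yang 49.66 [-1.8 -4.3  1.5] tq [-0.558  0.236  0.036] 0.011775002327969958
wrist 972 [326.46296296 316.04423868] [ 0.5363 -0.1044  0.1007] ang 140.6 ((536.880615234375, -104.84844207763672), (4.926210880279541, 19.9390811920166), 49.50200653076172)
side 6 [253.5 352. ] [ 0.5317 -0.1003  0.1013] ang 139.6 ((531.677490234375, -99.16165161132812), (6.257476329803467, 4.272676944732666), 63.17045211791992)
19.55 [ 0.5457 -0.1131  0.0659] [-1.4 -5.5  1.9] 0.011948363826169072
```

View pics/c7.png

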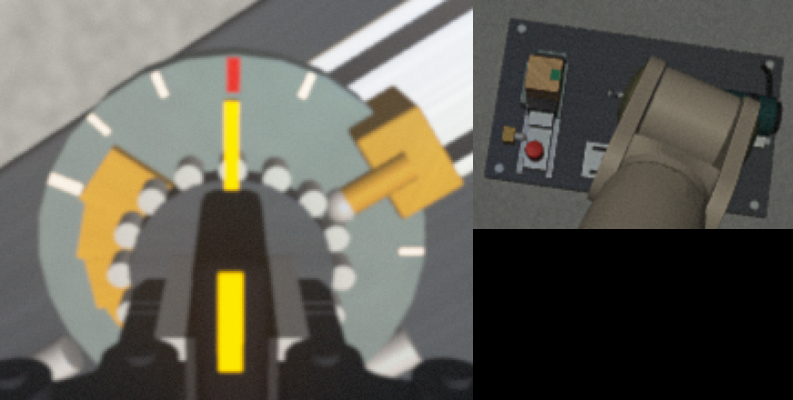

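The pointer lies on the red tick to within about 0.4° short. A last tiny nudge, then I hand in.

{"api": "step_arm", "payload": {"increments": [[1,0,0,0,0,0,0.01],[1,0,0,0,0,0,0.01],[1,0,0,0,0,0,0.01],[1,0,0,0,0,0,0.01]]}}

```text
t: 20.05
ee_pos: [0.5457, -0.1131, 0.0659]
ee_rot: [[-0.756, 0.655, 0.0], [0.655, 0.756, -0.005], [-0.003, -0.003, -1.0]]
contact_force: [-0.9, -4.0, 1.8]
grip_width: 0.012
```

```bash
python3 - <<'E'
from h import *
knob()
im,d,C=shot('top'); X=cloud(d,C)
w=(d>0)&(X[...,2]>.112)&(abs(X[...,0]-.652)<.04)&(abs(X[...,1]-.043)<.04); print(cv2.minAreaRect((X[w][:,:2]*1000).astype(np.float32)),X[w].mean(0))
print(bot.finish_job())
E
```

```text
t 20.05 [ 0.5457 -0.1131  0.0659] yang 49.1 [-0.9 -4.   1.8] tq [-0.361  0.283  0.168] 0.011951397023013562
wrist 971 [326.39443872 316.07621009] [ 0.5364 -0.1043  0.1007] ang 140.0 ((536.9108276367188, -104.8389892578125), (4.932382583618164, 19.726072311401367), 49.406497955322266)
side 5 [253.4 351.8] [ 0.5321 -0.0982  0.0995] ang 134.2 ((531.5232543945312, -97.73040771484375), (7.9570512771606445, 2.173867702484131), 29.020570755004883)
((651.0818481445312, 42.337181091308594), (44.21332931518555, 45.15580368041992), 81.5428466796875) [0.6502116  0.04232028 0.11945259]
the job is handed in; nothing more can be done
None
```

The job is handed in at about 20 s of the 67 s allowed. The block is turned green to the drill and clamped again, and the arm is still holding the knob at the third stop.

- **Block and jaw:** I pulled the jaw 20 mm open, lifted the block, gave it a quarter turn counter-clockwise and stood it back in the nest. I then pushed the jaw shut until the block stopped it. The last checks put the handle back at its original clamped position and the block within about 1 mm of its starting position. The green mark is on the drill side.
- **Knob:** I turned it through three clicks. The pointer lies on the red tick at about 67.5°, and it has not run past. The wrist camera and arm pose agree to within about 0.5°. The side camera's angle differed by about 5°, but it rests on only 5 pixels, so I disregarded it.
- **Slip:** when I released the open jaw, one row of the move carried a stray 20 mm pull on the handle. Afterwards the jaw was still open, the block had not moved and the readings were normal, but I did not see the peak force during that row.

I touched nothing else on the bench.

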